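# Open the candle track's barrier and slide the candle home

### The arm

A 6-joint arm with a two-finger parallel gripper is mounted at the origin on the work surface. World frame = base frame: x ahead of the robot, y to its left, z up, the work surface at z = 0. Lengths are in m, angles in degrees, forces in N, time in s.
With the tool pointing down it reaches from about 0.225 to 0.725 m from the base axis. Payload 3.1 kg.
Tool frame: the origin (TCP) lies between the finger pads; the fingertips stand ahead of it and the grasp point (between the pads) lies 11 mm behind it (robot.tip_extent is the z of the fingertips in the tool frame, in m); z points along the fingers, y is the line along which they close (so a half turn about z gives the same grasp; the last joint's range is limited). The gripper opens to 85 mm and grips with 20 to 120 N. Pads are 22 mm wide; open, the fingers measure 114 mm over their backs; the gripper's body (76 mm by 85 mm) begins 54 mm behind the grasp point. The pads swing forward as they close: fully open they stand 13 mm farther back than shut.
Start: joints at [60.745, 2.75, 5.684, 92.934, 0, 82.678], TCP at [0.196, 0.487, 0.239] pointing down, gripper open.
Joint ranges: [-166.93, 166.93], [-56.73, 111.36], [-69.38, 81.34], [-121.58, 131.49], [-85.45, 84.26], [-180, 180]. Speed limits (degrees/s): [159.86, 159.86, 180, 180, 180, 180].

### API

Orientations are given as a 3x3 rotation matrix whose columns are the frame's x, y, z axes.
In Python, from plant import robot, camera, camera_info, workorder gives the robot as it stands.
- The arm moves only by the tool move_arm, never from a script. Its arguments are lists of equal length, an entry for each row: "gripper": the gripper command: -1 is shut, 1 is fully open, values between are in proportion; "slide": the shift along the tool's x, y, z normalised to -1 to 1, where 1 is 0.3 m, a list of three; "turn": the turn about the tool's z normalised to -1 to 1, where 1 is 180 degrees. In form: {"gripper": [gripper, ...], "slide": [[tx, ty, tz], ...], "turn": [turn, ...]}. A call has 1 to 20 rows; each row is the pose to reach, as a shift and turn from the pose commanded when the call began, along the tool's axes at that moment, turning the shorter way round; what a row does not reach only later rows make up. A row lasts 1/8 s, in which the tool goes at most 62.5 mm and 10.7 degrees, less where a joint would pass 70% of its speed; a pose out of reach is approached as far as the arm can. A call with a number of a shift or a turn outside -1 to 1 is refused whole. A call with a gripper value outside its range is refused whole. The fingers move at their own pace and stop on an object; "squeeze" is the grip in N (left out, the last holds). Time passes only in rows, so rows that repeat a pose let the fingers close. It gives the time, the measured TCP pose, the force, the opening and the grip force at its end, in the units of the state.
- robot.sense(): the state, without advancing time (a new reading comes with each control period).
- camera(name): name is "side" or "top" or "wrist"; returns (picture, depth): 480x640x3 uint8, red, green, blue; 480x640 float32, m along the optical axis (not along the pixel's ray), 0 where there is no reading.
- camera_info(name): a dict with "fx", "fy", "cx", "cy" (pixels), "k1" (the pictures are not rectified: a ray, as slopes to the right and down, at radius r is drawn at 1 + k1 r^2 times it, then the intrinsics apply), "xyz" and "rotation" of the camera in the world. Camera axes: x right, y up, looking along -z (the intrinsics and any distortion apply to the point x, -y, -z); pixel columns grow to the right and rows downward; lengths in m; the calibration is good to about 2 mm. A picture is of the moment at which its call begins: read the wrist's pose just before it. camera_info takes no time and is no camera call; for the wrist camera it gives the pose at the moment of the call.
- workorder.job_done(): hands the job in; it is judged then, once.
The state is a dict: "time": time; "qpos": joint angles; "qvel": joint speeds; "effort": joint torques, N m; "tool_pos": TCP position; "ee_rot": TCP orientation; "force": force on the tool from outside, world axes, zero at the start; "torque": the same for the moment, N m; "gripper_width": finger opening in m; "grip_force": force on a finger pad.
Only numpy, scipy, OpenCV 4.12 (cv2) and the standard library are available. Lean on these libraries where they do the work, as an engineer would, in place of code of your own. Each camera call takes 0.05 s, during which the arm holds its last target. There are 200 camera calls.

### The job

On the candle cooling track, push the striped barrier arm up past its balance point so that it stays raised by itself, then push the finished candle along the lane, under the raised barrier, until it rests against the blue end stop. Only push, gently, with the fingertips: do not grip, lift or tip the candle or force the barrier. Leave everything else on the table where it is.

Things in the scene. Friction and masses are not known exactly. Their poses are not given: they have to be found in the camera images.
- track: grey metal cooling track fixed to the table. Origin on the table, under the barrier, on the lane's centre line. y: along the lane towards the blue end stop; x: across it, towards the barrier's post; z up. Lane floor 10 mm above the table, from y = -245 mm (open end) to the stop at y = +140 mm, between steel rails 82 mm apart inside, tops 28 mm above the table
- gate (a joint): angle of the barrier arm, rad: 0 = level across the lane (lower stop), grows as its free end rises, 1.75 = upper stop, leaning a little back past upright. Counterweighted: left below about 1.1 rad it falls back to 0, above that it falls on to 1.75 and stays. Little friction; raising it takes under 3 N at the free end
- gate_hinge (a point): hinge of the barrier arm, axis along the track's y, at track x = +120 mm, y = 0, 88 mm above the table, in a post of two blue cheeks (42 mm wide along y, 102 mm tall). A dark steel counterweight, 44 mm across and 28 mm wide, sits just behind and above it
- gate_tip (a point): free end of the barrier arm, at mid thickness, 220 mm from the hinge. Level, the arm points from the hinge along the track's -x (towards the robot), 88 mm above the table; its end is 100 mm in front of the lane's centre line. Bar 14 mm square, red and white bands; the last 60 mm is a red flat push plate 28 mm wide (track y), 8 mm thick, 84 mm of free air below
- candle_mid (a point): centre (half-way up, 42 mm above the lane floor) of the candle: straight glass jar of cream wax with a paper band, 64 mm across, 84 mm tall, about 0.26 kg, standing in the lane on the open-end side of the barrier. Its top is 94 mm above the table; the level arm (81 to 95 mm) bars its way. Slides easily; pushed near its top it may tip
- lane_end (a point): foot of the blue end stop's face (stop 45 mm tall), on the lane's centre line at floor height, 10 mm above the table. The candle rests against the stop when its centre is 32 mm before this point. The axes are the track's
- jug: cream plastic pouring jug, 94 mm across the mouth, 130 mm tall; origin at the centre of its underside, z up; a bystander, not to be moved
- scent_a: small amber scent bottle with black cap, 38 mm across, 75 mm tall; origin at the centre of its underside; a bystander, not to be moved
- scent_b: small amber scent bottle with brass cap and paper label, 38 mm across, 75 mm tall; origin at the centre of its underside; a bystander, not to be moved
- empty_jar: empty greenish glass jar, 66 mm across, 62 mm tall; origin at the centre of its underside; a bystander, not to be moved
- wick_bar: flat steel wick-centring bar, 150 mm long (y) by 28 mm, 12 mm tall; origin at the centre of its underside; a bystander, not to be moved
- spatula: steel spatula lying flat along its x axis, 280 mm long, blade 65 mm wide, 20 mm tall; origin under its middle; a bystander, not to be moved
- tin: round aluminium tin, 64 mm across, 35 mm tall; origin at the centre of its underside; a bystander, not to be moved
There are look-alikes about, which are no part of the job. What is shaped like the part that bears candle_mid but purple or yellow is not meant.

How it is judged:
By the outcome, as a careful person would: the job done as asked, in the order asked, and still so for the second after the job is handed in, with the robot touching nothing.
It also fails if it takes over 64 s, if anything falls off the work surface, if the arm or the gripper's body presses on something with over 40 N, if the wrist force passes 120 N, or if a joint passes its speed limit or range.

## Working session

There is one attempt and no reset: what is moved stays moved. The work goes in short steps, Python scripts to look and compute and a tool call to move; the robot and the scene stay as the last step left them, time stands still between calls to the robot, and variables do not carry over. Pictures are saved under pics/ and viewed, at most 10 in all, crops included, and the job is handed in when it is done.

Besides the shell and the picture viewer there is one more tool, called after "Call:" in YAML: its name, and indented under it one key for each argument. move_arm: Moves the arm, as the interface text tells. Scaled input: -1 to 1 covers 0.3 m each way for a shift and 180 degrees each way for a turn. Its arguments: {"type":"object","properties":{"gripper":{"type":"array","items":{"type":"number"}},"slide":{"type":"array","items":{"type":"array","items":{"type":"number"}}},"turn":{"type":"array","items":{"type":"number"}},"squeeze":{"type":"number"}},"required":["gripper","slide","turn"]}

```bash
ls; mkdir -p pics; cat > h.py <<'E'
import numpy as np, cv2
from plant import robot, camera, camera_info, workorder
def save(cam,name):
    p,d=camera(cam); cv2.imwrite(f'pics/{name}.png',p[:,:,::-1]); np.save(f'pics/{name}.npy',d); 
    np.save(f'pics/{name}_i.npy',camera_info(cam),allow_pickle=True); return p,d
def ray(info,u,v):
    K=np.array([[info['fx'],0,info['cx']],[0,info['fy'],info['cy']],[0,0,1.]])
    q=cv2.undistortPoints(np.array([[[u,v]]],float),K,np.array([info['k1'],0,0,0.]))[0,0]
    return np.array(info['xyz']),np.array(info['rotation'])@np.array([q[0],-q[1],-1])
def load(name): return np.load(f'pics/{name}_i.npy',allow_pickle=True).item(),np.load(f'pics/{name}.npy')
def atz(name,u,v,z):
    i,_=load(name); o,r=ray(i,u,v); return o+r*(z-o[2])/r[2]
def dep(name,u,v):
    i,d=load(name); o,r=ray(i,u,v); return o+r*np.median(d[v-1:v+2,u-1:u+2])
def tri(a,b):
    (n,u,v),(m,s,t)=a,b; o,r=ray(load(n)[0],u,v); p,q=ray(load(m)[0],s,t)
    k=np.linalg.lstsq(np.c_[r,-q],p-o,rcond=None)[0]; x,y=o+k[0]*r,p+k[1]*q; return (x+y)/2,np.linalg.norm(x-y)
E
python3 - <<'E'
from h import *
save('top','top0');save('side','side0')
for c in('top','side','wrist'):
    print({k:np.round(v,3).tolist() for k,v in camera_info(c).items()})
s=robot.sense();print(s['time'],s['tool_pos'],s['ee_rot'],robot.tip_extent,s['gripper_width'])
E
```

```text
pics
{'fx': 581.767, 'fy': 581.767, 'cx': 335.309, 'cy': 235.853, 'k1': -0.175, 'xyz': [0.207, -0.004, 1.567], 'rotation': [[0.004, 0.976, -0.216], [-1.0, 0.005, 0.001], [0.002, 0.216, 0.976]]}
{'fx': 559.091, 'fy': 559.091, 'cx': 317.779, 'cy': 240.909, 'k1': 0.019, 'xyz': [-0.123, -0.789, 0.961], 'rotation': [[0.763, 0.421, -0.49], [-0.646, 0.492, -0.583], [-0.005, 0.762, 0.648]]}
{'fx': 334.819, 'fy': 334.819, 'cx': 326.074, 'cy': 236.311, 'k1': 0.019, 'xyz': [0.124, 0.516, 0.373], 'rotation': [[0.373, -0.884, -0.282], [0.928, 0.354, 0.116], [-0.003, -0.305, 0.952]]}
0.1 [0.19584024 0.48651    0.23823294] [[-9.27629436e-01  3.73500396e-01 -1.04111815e-03]
 [ 3.73501757e-01  9.27627542e-01 -1.89203234e-03]
 [ 2.59095039e-04 -2.14396435e-03 -9.99997668e-01]] 0.008 0.08568067100864589
```

View pics/top0.png

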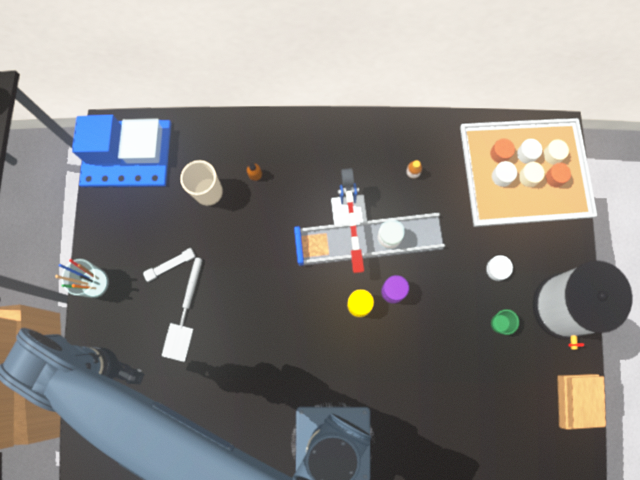

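View pics/side0.png

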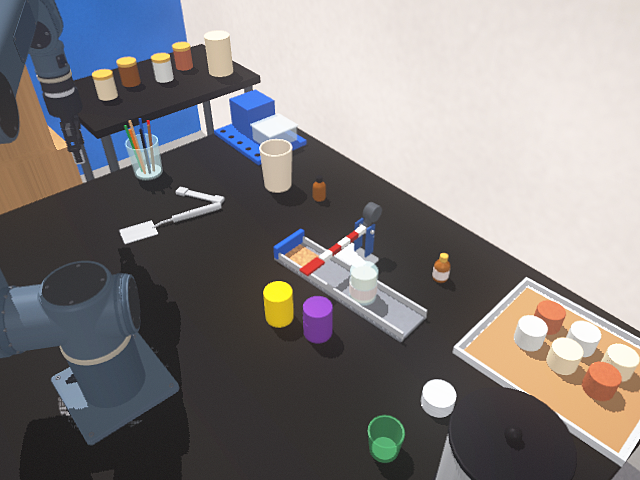

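Top view: the track runs from the blue stop (298,246) to its open end (441,230). The barrier's red tip is at (357,268) and its post at (348,190).

Candle candidates in the top view are the cream jar in the lane (391,233), purple jar (396,289), yellow jar (360,303), the tray jars around (530,165) and the white tin (499,268). I choose the cream jar in the lane and will check it in an enlarged crop.

```bash
python3 - <<'E'
import cv2,numpy as np
a=cv2.imread('pics/top0.png')[160:325,285:455]; b=cv2.imread('pics/side0.png')[195:360,255:445]
a=cv2.resize(a,None,fx=3.4,fy=3.4,interpolation=3)[:560]; 
b=cv2.resize(b,None,fx=4,fy=4,interpolation=3)[:600]
cv2.imwrite('pics/c1.png',a);cv2.imwrite('pics/c2.png',b)
E
```

```text
(no output)
```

View pics/c1.png

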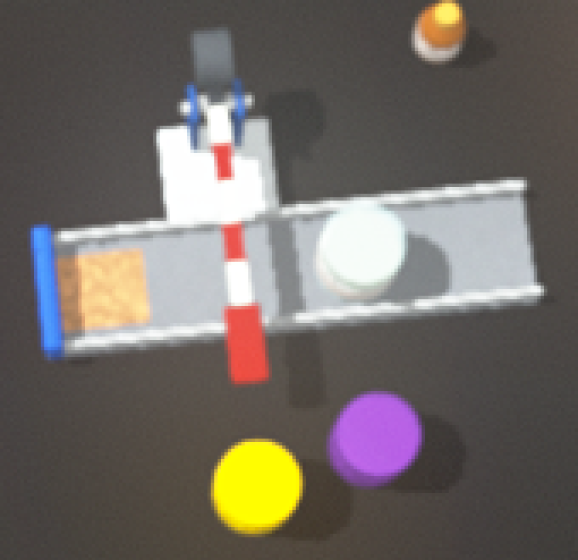

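View pics/c2.png

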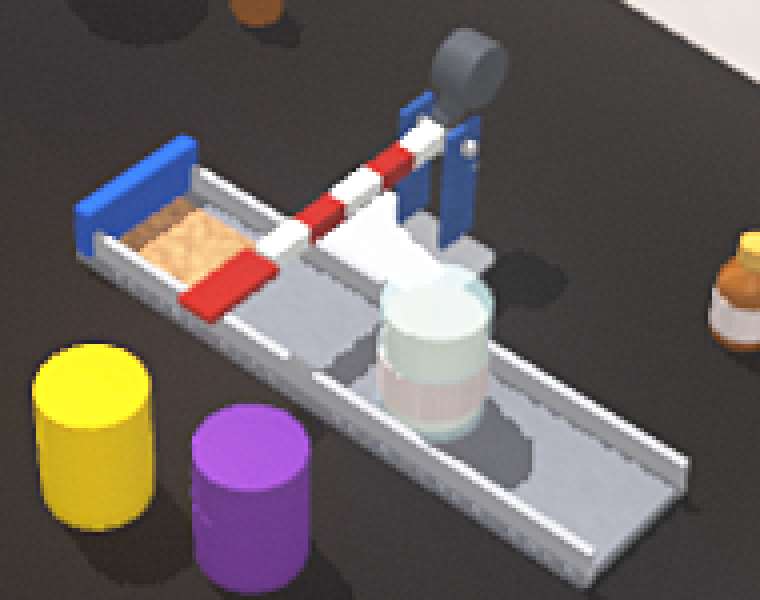

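The crops confirm the choice: the cream jar with the paper band stands in the lane on the open-end side (top crop 363,248; side crop 436,300). The level barrier's red plate ends at (250,381) in the top crop and (196,308) in the side crop. Yellow (257,485) and purple (376,437) stand outside the track, near the plate.

```bash
cat > m.py <<'E'
from h import *
T=lambda x,y:('top0',285+(x+.5)/3.4-.5,160+(y+.5)/3.4-.5)
S=lambda x,y:('side0',255+(x+.5)/4-.5,195+(y+.5)/4-.5)
pr=lambda n,a,b:print(n,*[np.round(q*1000,1) for q in tri(a,b)])
pr('plate end L',T(233,383),S(180,298)); pr('plate end R',T(270,380),S(212,318))
pr('plate root L',T(225,307),S(247,248)); pr('plate root R',T(262,303),S(279,268))
pr('rail far end',T(525,183),S(688,460)); pr('rail near end',T(543,292),S(592,550))
pr('stop far top outer',T(33,227),S(183,137)); pr('stop near top outer',T(45,357),S(78,207))
pr('candle top',T(363,244),S(437,300))
pr('yellow',T(257,483),S(92,386)); pr('purple',T(376,435),S(251,448))
E
python3 m.py; python3 - <<'E'
from h import *
i,d=load('top0')
for n,u,v in [('candle',391,232),('yel',360,302),('pur',395,288),('plate',357,262),('bar',354,235),('floor',420,234),('tin',499,266),('empty',505,322)]:
    print(n,np.round(dep('top0',u,v)*1000,1))
E
```

```text
plate end L [439.7 -52.5  90.1] 2.4
plate end R [441.1 -80.1  93.8] 1.5
plate root L [496.8 -45.8  90.8] 0.4
plate root R [498.7 -73.4  93.4] 2.2
rail far end [ 612.1 -290.7   31. ] 1.0
rail near end [ 521.9 -301.7   32.8] 1.1
stop far top outer [569.8 105.2  42.2] 1.3
stop near top outer [468.8  91.4  46.4] 7.9
candle top [ 546.4 -152.    94.7] 1.4
yellow [364.1 -70.3  83.1] 0.9
purple [ 401.2 -160.9   81.6] 1.7
candle [ 544.7 -150.7   92.5]
yel [363.  -69.5  82.9]
pur [ 399.2 -159.7   83.2]
plate [465.1 -61.7  92.6]
bar [535.3 -54.1  96.4]
floor [ 558.8 -239.4    8.1]
tin [ 465.4 -450.3   32.2]
empty [ 315.6 -467.8    4.8]
```

Call:
move_arm:
  gripper: [-1, -1, -1, -1, -1, -1, -1, -1]
  slide:
    - [-0.1, -0.1, 0]
    - [-0.2, -0.21, 0]
    - [-0.3, -0.32, 0]
    - [-0.4, -0.42, 0]
    - [-0.5, -0.52, 0]
    - [-0.6, -0.63, 0]
    - [-0.69, -0.72, 0]
    - [-0.69, -0.72, 0]
  turn: [-0.02, -0.05, -0.08, -0.11, -0.14, -0.158, -0.158, -0.158]
  squeeze: 20

```text
time: 1.1
tool_pos: [0.3079, 0.2075, 0.2389]
ee_rot: [[-0.994, -0.109, -0.0], [-0.109, 0.994, -0.001], [0.0, -0.001, -1.0]]
force: [-0.5, 0.5, -0.2]
gripper_width: -0.0004
grip_force: 0.0
```

```bash
cat >> h.py <<'E'
A=np.radians(6.5); XT=np.array([np.cos(A),np.sin(A),0]); YT=np.array([-XT[1],XT[0],0]); O=np.array([.5397,-.0548,0])
def st():
    s=robot.sense(); p=np.array(s['tool_pos']); R=np.array(s['ee_rot'])
    print('t',round(s['time'],2),'tcp',np.round(p*1000,1),'track',np.round(1000*np.array([(p-O)@XT,(p-O)@YT,p[2]]),1),'F',np.round(s['force'],1),'Ft',np.round([s['force']@XT,s['force']@YT],1),'w',round(s['gripper_width'],4),'yaw',np.round(np.degrees(np.arctan2(R[1,0],R[0,0])),1))
    return p,R
def to(x,y,z):
    p,R=st(); d=R.T@(O+XT*x/1000+YT*y/1000+[0,0,z/1000]-p); print('slide',np.round(d/.3,3))
E
python3 -c "
from h import *
to(-121,0,180)"
```

```text
t 1.1 tcp [307.9 207.5 238.9] track [-200.6  286.9  238.9] F [-0.5  0.5 -0.2] Ft [-0.4  0.5] w -0.0004 yaw -173.8
slide [-0.27  -0.955  0.197]
```

Call:
move_arm:
  gripper: [-1, -1, -1, -1, -1, -1, -1, -1]
  slide:
    - [-0.05, -0.18, 0]
    - [-0.1, -0.36, 0.05]
    - [-0.15, -0.54, 0.1]
    - [-0.2, -0.72, 0.15]
    - [-0.25, -0.88, 0.19]
    - [-0.27, -0.955, 0.197]
    - [-0.27, -0.955, 0.197]
    - [-0.27, -0.955, 0.197]
  turn: [0, 0, 0, 0, 0, 0, 0, 0]

```text
time: 2.1
tool_pos: [0.4202, -0.065, 0.1801]
ee_rot: [[-0.993, -0.114, -0.001], [-0.114, 0.993, 0.001], [0.001, 0.001, -1.0]]
force: [-0.2, 0.1, -0.9]
gripper_width: 0.0
grip_force: 0.0
```

```bash
python3 -c "
from h import *
to(-121,0,70)
save('wrist','w1');save('side','s1')
a=cv2.imread('pics/w1.png');b=cv2.imread('pics/s1.png')[150:350,220:420]
cv2.imwrite('pics/c3.png',np.hstack([cv2.resize(a,(400,300)),cv2.resize(b,(300,300),interpolation=3)]))"
```

```text
t 2.1 tcp [420.2 -65.  180.1] track [-119.9    3.4  180.1] F [-0.2  0.1 -0.9] Ft [-0.1  0.1] w 0.0 yaw -173.4
slide [ 0.003 -0.012  0.367]
```

View pics/c3.png

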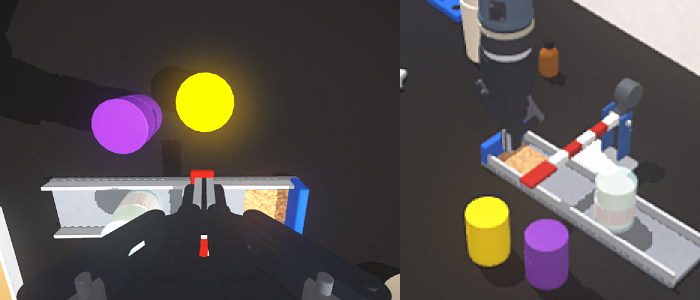

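The wrist view shows the shut fingertips just in front of the red plate's end (202,176). Yellow (205,102) and purple (120,125) are clear of them. I'll descend in front of the plate.

Call:
move_arm:
  gripper: [-1, -1, -1, -1, -1, -1]
  slide:
    - [0.003, -0.012, 0.1]
    - [0.003, -0.012, 0.2]
    - [0.003, -0.012, 0.3]
    - [0.003, -0.012, 0.36]
    - [0.003, -0.012, 0.36]
    - [0.003, -0.012, 0.36]
  turn: [0, 0, 0, 0, 0, 0]

```text
time: 2.95
tool_pos: [0.4205, -0.0695, 0.0733]
ee_rot: [[-0.993, -0.114, 0.002], [-0.114, 0.993, -0.0], [-0.002, -0.001, -1.0]]
force: [-0.1, -0.6, -0.3]
gripper_width: -0.0
grip_force: 0.0
```

```bash
python3 -c "
from h import *
to(-111,0,72)
save('side','s2');save('top','t2');save('wrist','w2')
a=cv2.imread('pics/t2.png')[190:310,300:420];b=cv2.imread('pics/s2.png')[200:350,250:400]
cv2.imwrite('pics/c4.png',np.hstack([cv2.resize(a,(400,400),interpolation=3),cv2.resize(b,(400,400),interpolation=3)]))"
```

```text
t 2.95 tcp [420.5 -69.5  73.3] track [-120.1   -1.1   73.3] F [-0.1 -0.6 -0.3] Ft [-0.2 -0.6] w -0.0 yaw -173.4
slide [-0.03   0.004  0.004]
```

View pics/c4.png

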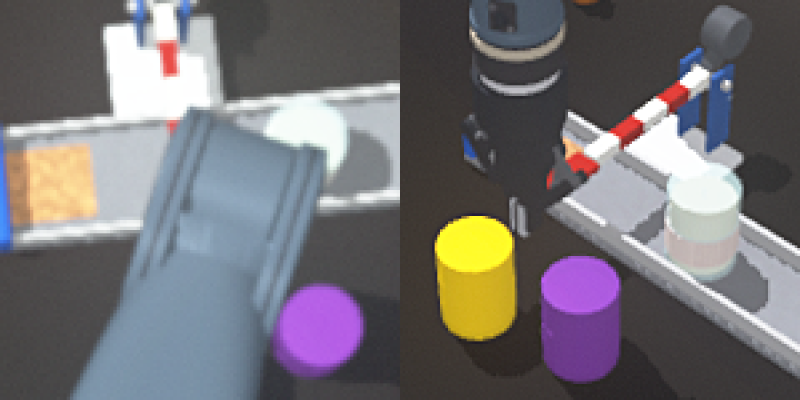

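The side crop shows the fingertips at (517,215) standing in front of the plate's end, clear of yellow (475,275). Next I'll close in gently and read the force.

Call:
move_arm:
  gripper: [-1, -1, -1, -1, -1]
  slide:
    - [-0.01, 0.004, 0]
    - [-0.02, 0.004, 0]
    - [-0.026, 0.004, 0]
    - [-0.03, 0.004, 0]
    - [-0.03, 0.004, 0]
  turn: [0, 0, 0, 0, 0]

```text
time: 3.72
tool_pos: [0.4287, -0.0677, 0.0721]
ee_rot: [[-0.994, -0.113, -0.0], [-0.113, 0.994, 0.0], [0.0, 0.0, -1.0]]
force: [0.4, 0.5, -0.5]
gripper_width: 0.0001
grip_force: 0.0
```

Call:
move_arm:
  gripper: [-1, -1, -1]
  slide:
    - [-0.005, 0, 0]
    - [-0.008, 0, 0]
    - [-0.008, 0, 0]
  turn: [0, 0, 0]

```text
time: 4.1
tool_pos: [0.4311, -0.0674, 0.0722]
ee_rot: [[-0.994, -0.113, -0.0], [-0.113, 0.994, 0.0], [0.0, 0.0, -1.0]]
force: [0.7, 0.3, -0.4]
gripper_width: -0.0001
grip_force: 0.0
```

Call:
move_arm:
  gripper: [-1, -1, -1]
  slide:
    - [-0.004, 0, 0]
    - [-0.006, 0, 0]
    - [-0.006, 0, 0]
  turn: [0, 0, 0]

```text
time: 4.47
tool_pos: [0.4312, -0.0673, 0.0721]
ee_rot: [[-0.994, -0.113, -0.004], [-0.113, 0.994, -0.001], [0.004, -0.0, -1.0]]
force: [-6.7, -0.6, 3.3]
gripper_width: -0.0002
grip_force: 2.9
```

Call:
move_arm:
  gripper: [-1, -1, -1, -1]
  slide:
    - [0, 0, -0.008]
    - [-0.001, 0, -0.016]
    - [-0.001, 0, -0.024]
    - [-0.002, 0, -0.032]
  turn: [0, 0, 0, 0]

```text
time: 4.97
tool_pos: [0.4313, -0.0673, 0.0808]
ee_rot: [[-0.994, -0.113, -0.005], [-0.113, 0.994, -0.001], [0.005, 0.0, -1.0]]
force: [-5.9, -2.4, -0.4]
gripper_width: -0.0
grip_force: 3.1
```

```bash
python3 -c "
from h import *
st()
i,d=load('side0');save('side','s3')
a=cv2.imread('pics/s2.png').astype(int);b=cv2.imread('pics/s3.png').astype(int)
# red pixels displacement over mid bar
for n in('s2','s3'):
    im=cv2.imread(f'pics/{n}.png').astype(int); m=(im[:,:,2]>150)&(im[:,:,1]<70)&(im[:,:,0]<70); m[:200]=0;m[300:]=0;m[:,:300]=0;m[:,380:]=0
    print(np.argwhere(m).mean(0),m.sum())"
```

```text
t 4.97 tcp [431.3 -67.3  80.8] track [-1.091e+02 -1.000e-01  8.080e+01] F [-5.9 -2.4 -0.4] Ft [-6.1 -1.7] w -0.0 yaw -173.5
[248.87820513 332.96794872] 156
[242.25961538 339.75      ] 104
```

```bash
cat >> h.py <<'E'
def cloud(cam):
    i=camera_info(cam); p,d=camera(cam); v,u=np.mgrid[0:480,0:640]
    K=np.array([[i['fx'],0,i['cx']],[0,i['fy'],i['cy']],[0,0,1.]])
    q=cv2.undistortPoints(np.stack([u,v],-1).reshape(-1,1,2).astype(float),K,np.array([i['k1'],0,0,0.]))[:,0]
    P=(np.c_[q[:,0],-q[:,1],-np.ones(len(q))]*d.reshape(-1,1))@np.array(i['rotation']).T+i['xyz']
    return np.c_[(P-O)@XT,(P-O)@YT,P[:,2]]*1000,p.reshape(-1,3).astype(int),d.ravel()>0
def gate(cam='side'):
    X,c,ok=cloud(cam); red=(c[:,0]>140)&(c[:,1]<70)&(c[:,2]<70)
    m=ok&red&(abs(X[:,1])<30)&(X[:,2]>60)&(X[:,0]>-115)&(X[:,0]<130); P=X[m]
    a=np.degrees(np.arctan2(P[:,2]-90,120-P[:,0])); print('gate deg',np.round(np.percentile(a,[10,50,90]),1),m.sum())
E
python3 -c "
from h import *
gate();gate('top')"
```

```text
gate deg [2.5 4.9 9.3] 114Traceback (most recent call last):
  File "<string>", line 3, in <module>
    gate();gate('top')
           ~~~~^^^^^^^
  File "h.py", line 34, in gate
    a=np.degrees(np.arctan2(P[:,2]-90,120-P[:,0])); print('gate deg',np.round(np.percentile(a,[10,50,90]),1),m.sum())
                                                                              ~~~~~~~~~~~~~^^^^^^^^^^^^^^
    return _quantile_unchecked(
        a, q, axis, out, overwrite_input, method, keepdims, weights)
    return _ureduce(a,
                    func=_quantile_ureduce_func,
    ...<5 lines>...
                    overwrite_input=overwrite_input,
                    method=method)
    r = func(a, **kwargs)
    result = _quantile(arr,
                       quantiles=q,
    ...<2 lines>...
                       out=out,
                       weights=wgt)
    slices_having_nans = np.isnan(arr[-1, ...])
                                  ~~~^^^^^^^^^
IndexError: index -1 is out of bounds for axis 0 with size 0
```

Call:
move_arm:
  gripper: [-1, -1, -1, -1, -1]
  slide:
    - [-0.001, 0, -0.02]
    - [-0.003, 0, -0.04]
    - [-0.005, 0, -0.06]
    - [-0.007, 0, -0.08]
    - [-0.009, 0, -0.098]
  turn: [0, 0, 0, 0, 0]

```text
time: 5.75
tool_pos: [0.4341, -0.0668, 0.1106]
ee_rot: [[-0.994, -0.113, -0.005], [-0.113, 0.994, -0.0], [0.005, 0.0, -1.0]]
force: [-6.1, -1.9, -0.5]
gripper_width: -0.0001
grip_force: 3.2
```

```bash
python3 -c "
from h import *
st();gate()"
```

```text
t 5.75 tcp [434.1 -66.8 110.6] track [-106.3   -0.   110.6] F [-6.1 -1.9 -0.5] Ft [-6.3 -1.2] w -0.0001 yaw -173.5
gate deg [ 6.7 12.5 16.9] 116
```

Call:
move_arm:
  gripper: [-1, -1, -1, -1, -1, -1, -1, -1, -1, -1, -1, -1, -1]
  slide:
    - [-0.006, 0, -0.031]
    - [-0.013, 0, -0.063]
    - [-0.021, 0, -0.094]
    - [-0.031, 0, -0.124]
    - [-0.042, 0, -0.154]
    - [-0.054, 0, -0.184]
    - [-0.068, 0, -0.213]
    - [-0.083, 0, -0.241]
    - [-0.099, 0, -0.268]
    - [-0.116, 0, -0.296]
    - [-0.135, 0, -0.322]
    - [-0.154, 0, -0.347]
    - [-0.154, 0, -0.347]
  turn: [0, 0, 0, 0, 0, 0, 0, 0, 0, 0, 0, 0, 0]

```text
time: 7.42
tool_pos: [0.4835, -0.0615, 0.2165]
ee_rot: [[-0.994, -0.114, 0.003], [-0.114, 0.994, -0.0], [-0.003, -0.001, -1.0]]
force: [-1.8, -0.4, 1.6]
gripper_width: 0.0001
grip_force: 1.2
```

```bash
python3 -c "
from h import *
st();gate()"
```

```text
t 7.42 tcp [483.5 -61.5 216.5] track [-56.7  -0.3 216.5] F [-1.8 -0.4  1.6] Ft [-1.8 -0.2] w 0.0001 yaw -173.5
gate deg [36.5 41.7 43.8] 44
```

Call:
move_arm:
  gripper: [-1, -1, -1, -1, -1, -1, -1, -1, -1, -1, -1, -1]
  slide:
    - [-0.021, 0, -0.024]
    - [-0.042, 0, -0.048]
    - [-0.065, 0, -0.071]
    - [-0.089, 0, -0.092]
    - [-0.114, 0, -0.113]
    - [-0.139, 0, -0.132]
    - [-0.165, 0, -0.15]
    - [-0.192, 0, -0.167]
    - [-0.22, 0, -0.183]
    - [-0.248, 0, -0.198]
    - [-0.27, 0, -0.208]
    - [-0.29, 0, -0.216]
  turn: [0, 0, 0, 0, 0, 0, 0, 0, 0, 0, 0, 0]

```text
time: 8.98
tool_pos: [0.5689, -0.0516, 0.2802]
ee_rot: [[-0.994, -0.113, -0.0], [-0.113, 0.994, 0.0], [0.0, 0.0, -1.0]]
force: [0.2, 0.2, -0.5]
gripper_width: 0.0001
grip_force: 0.0
```

```bash
python3 -c "
from h import *
st();gate()"
```

```text
t 8.97 tcp [568.9 -51.6 280.2] track [ 2.940e+01 -2.000e-01  2.802e+02] F [ 0.2  0.2 -0.5] Ft [0.2 0.1] w 0.0001 yaw -173.5
gate deg [77.9 78.9 83.9] 65
```

Call:
move_arm:
  gripper: [-1, -1, -1, -1, -0.3, -0.3, -0.3, -0.3, -0.3, -0.3, -0.3, -0.3, -0.3, -0.3, -0.3]
  slide:
    - [0.05, 0, 0]
    - [0.1, 0, 0]
    - [0.1, -0.1, 0]
    - [0.1, -0.2, 0]
    - [0.1, -0.3, 0]
    - [0.1, -0.4, 0]
    - [0.1, -0.5, 0]
    - [0.1, -0.55, 0]
    - [0.1, -0.55, 0]
    - [0.1, -0.55, 0]
    - [0.1, -0.55, 0]
    - [0.1, -0.55, 0]
    - [0.1, -0.55, 0]
    - [0.1, -0.55, 0]
    - [0.1, -0.55, 0]
  turn: [0, 0, 0.05, 0.1, 0.15, 0.2, 0.25, 0.3, 0.35, 0.4, 0.45, 0.5, 0.5, 0.5, 0.5]

```text
time: 10.9
tool_pos: [0.5574, -0.219, 0.2801]
ee_rot: [[-0.114, 0.993, -0.0], [0.993, 0.114, 0.0], [0.0, -0.0, -1.0]]
force: [0.1, -0.9, 0.5]
gripper_width: 0.0299
grip_force: 0.0
```

```bash
python3 -c "
from h import *
gate();to(-2,-168,120)
for cam in('side','top'):
    X,c,ok=cloud(cam); m=ok&(abs(X[:,0])<38)&(X[:,1]>-150)&(X[:,1]<-30)&(X[:,2]>85)&(X[:,2]<102); P=X[m]; print(m.sum(),P.min(0).round(),P.max(0).round(),np.median(P,0).round(1))
save('top','t4');save('side','s4')
a=cv2.imread('pics/t4.png')[130:300,280:450];b=cv2.imread('pics/s4.png')[130:350,240:460]
cv2.imwrite('pics/c5.png',np.hstack([cv2.resize(a,(400,400),interpolation=3),cv2.resize(b,(400,400),interpolation=3)]))"
```

```text
gate deg [90.4 94.4 97.8] 42
t 10.95 tcp [ 557.4 -219.   280.1] track [  -1.  -165.1  280.1] F [-0.1  0.4 -0.5] Ft [-0.1  0.5] w 0.0299 yaw 96.6
slide [-0.01  -0.003  0.534]
494 [ -37. -129.   85.] [ 32. -63.  98.] [ -5.6 -98.8  93.5]
131 [ -17. -105.   87.] [ 29. -67. 101.] [  9.2 -81.2  93.8]
```

View pics/c5.png

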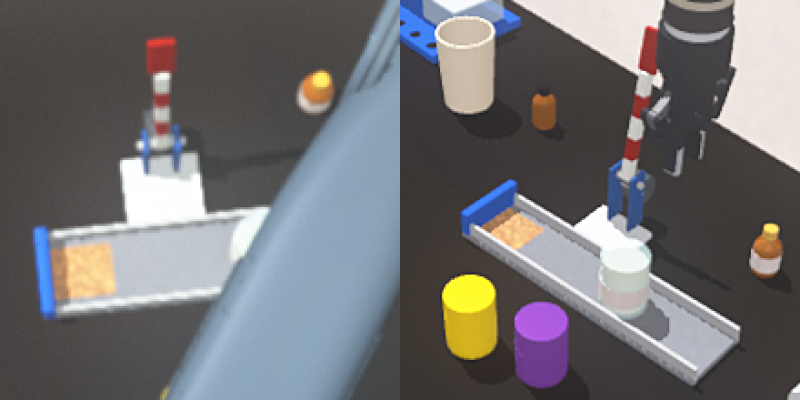

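The barrier is up, leaning back past upright (top crop 160,55; side crop 648,50). The candle is still in the lane at (625,280) in the side crop. Now I'll descend behind it.

Call:
move_arm:
  gripper: [-0.3, -0.3, -0.3, -0.3, -0.3, -0.3, -0.3, -0.3]
  slide:
    - [-0.01, -0.007, 0.13]
    - [-0.01, -0.007, 0.26]
    - [-0.01, -0.007, 0.39]
    - [-0.01, -0.007, 0.52]
    - [-0.01, -0.007, 0.65]
    - [-0.01, -0.007, 0.74]
    - [-0.01, -0.007, 0.793]
    - [-0.01, -0.007, 0.793]
  turn: [0, 0, 0, 0, 0, 0, 0, 0]

```text
time: 12.15
tool_pos: [0.5547, -0.2218, 0.0409]
ee_rot: [[-0.113, 0.994, -0.002], [0.994, 0.113, 0.001], [0.002, -0.002, -1.0]]
force: [0.2, 0.0, 0.1]
gripper_width: 0.0298
grip_force: 0.0
```

```bash
python3 -c "
from h import *
gate();to(-2,-137,42)
save('side','s5');save('wrist','w5')
a=cv2.imread('pics/w5.png');b=cv2.imread('pics/s5.png')[180:350,270:440]
cv2.imwrite('pics/c6.png',np.hstack([cv2.resize(a,(400,300)),cv2.resize(b,(300,300),interpolation=3)]))"
```

```text
gate deg [90.7 93.3 95.6] 30
t 12.2 tcp [ 555.8 -222.3   42.5] track [  -3.  -168.2   42.5] F [-0.1  0.   0.1] Ft [-0.1  0. ] w 0.0299 yaw 96.5
slide [0.104 0.003 0.002]
```

View pics/c6.png

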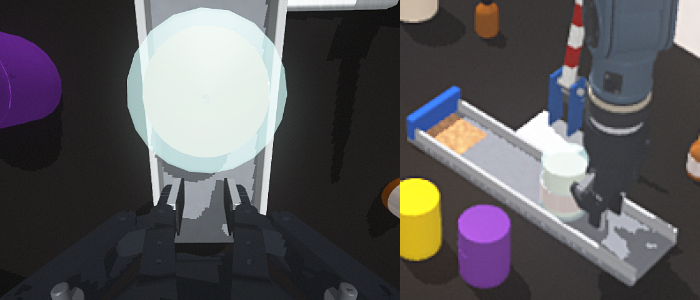

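The wrist view shows the candle (207,90) ahead of the two parted fingertips (170,205) and (240,205), well centred in the lane. I'll start the push slowly.

Call:
move_arm:
  gripper: [-0.3, -0.3, -0.3, -0.3, -0.3, -0.3, -0.3, -0.3, -0.3, -0.3]
  slide:
    - [0.03, 0, 0]
    - [0.06, 0, 0]
    - [0.08, 0, 0]
    - [0.09, 0, 0]
    - [0.1, 0, 0]
    - [0.11, 0, 0]
    - [0.12, 0, 0]
    - [0.13, 0, 0]
    - [0.14, 0, 0]
    - [0.15, 0, 0]
  turn: [0, 0, 0, 0, 0, 0, 0, 0, 0, 0]

```text
time: 13.55
tool_pos: [0.5505, -0.1775, 0.0423]
ee_rot: [[-0.113, 0.994, -0.0], [0.994, 0.113, -0.0], [-0.0, -0.0, -1.0]]
force: [0.3, -1.2, 0.3]
gripper_width: 0.03
grip_force: 0.0
```

```bash
cat >> h.py <<'E'
def candle():
    X,c,ok=cloud('side'); m=ok&(abs(X[:,0])<42)&(X[:,1]>-150)&(X[:,1]<135)&(X[:,2]>87)&(X[:,2]<102)&(c.max(1)>140)&(c[:,1]>140); P=X[m]; print('candle',m.sum(),P.min(0).round(),P.max(0).round(),np.median(P,0).round(1))
E
python3 -c "
from h import *
st();candle();gate()"
```

```text
t 13.55 tcp [ 550.5 -177.5   42.3] track [  -3.2 -123.1   42.3] F [ 0.3 -1.2  0.3] Ft [ 0.2 -1.2] w 0.03 yaw 96.5
candle 200 [ -37. -128.   87.] [ 21. -49. 100.] [-14.1 -68.3  93.9]Traceback (most recent call last):
  File "<string>", line 3, in <module>
    st();candle();gate()
                  ~~~~^^
  File "h.py", line 34, in gate
    a=np.degrees(np.arctan2(P[:,2]-90,120-P[:,0])); print('gate deg',np.round(np.percentile(a,[10,50,90]),1),m.sum())
                                                                              ~~~~~~~~~~~~~^^^^^^^^^^^^^^
    return _quantile_unchecked(
        a, q, axis, out, overwrite_input, method, keepdims, weights)
    return _ureduce(a,
                    func=_quantile_ureduce_func,
    ...<5 lines>...
                    overwrite_input=overwrite_input,
                    method=method)
    r = func(a, **kwargs)
    result = _quantile(arr,
                       quantiles=q,
    ...<2 lines>...
                       out=out,
                       weights=wgt)
    slices_having_nans = np.isnan(arr[-1, ...])
                                  ~~~^^^^^^^^^
IndexError: index -1 is out of bounds for axis 0 with size 0
```

Call:
move_arm:
  gripper: [-0.3, -0.3, -0.3, -0.3, -0.3, -0.3, -0.3, -0.3, -0.3, -0.3, -0.3, -0.3, -0.3, -0.3, -0.3, -0.3, -0.3, -0.3, -0.3, -0.3]
  slide:
    - [0.015, 0, 0]
    - [0.035, 0, 0]
    - [0.06, 0, 0]
    - [0.085, 0, 0]
    - [0.11, 0, 0]
    - [0.135, 0, 0]
    - [0.16, 0, 0]
    - [0.185, 0, 0]
    - [0.21, 0, 0]
    - [0.235, 0, 0]
    - [0.26, 0, 0]
    - [0.285, 0, 0]
    - [0.31, 0, 0]
    - [0.335, 0, 0]
    - [0.36, 0, 0]
    - [0.385, 0, 0]
    - [0.41, 0, 0]
    - [0.43, 0, 0]
    - [0.445, 0, 0]
    - [0.455, 0, 0]
  turn: [0, 0, 0, 0, 0, 0, 0, 0, 0, 0, 0, 0, 0, 0, 0, 0, 0, 0, 0, 0]

```text
time: 16.15
tool_pos: [0.5351, -0.0417, 0.0422]
ee_rot: [[-0.113, 0.994, 0.0], [0.994, 0.113, -0.0], [-0.0, 0.0, -1.0]]
force: [-0.4, -1.1, 0.7]
gripper_width: 0.0299
grip_force: 0.0
```

```bash
python3 -c "
from h import *
st();candle()
save('side','s6');save('wrist','w6')
a=cv2.imread('pics/w6.png');b=cv2.imread('pics/s6.png')[130:330,220:420]
cv2.imwrite('pics/c7.png',np.hstack([cv2.resize(a,(400,300)),cv2.resize(b,(300,300),interpolation=3)]))"
```

```text
t 16.15 tcp [535.1 -41.7  42.2] track [-3.1 13.6 42.2] F [-0.4 -1.1  0.7] Ft [-0.6 -1.1] w 0.0299 yaw 96.5
candle 110 [-39.  54.  87.] [12. 86. 99.] [-13.6  70.8  93.7]
```

View pics/c7.png

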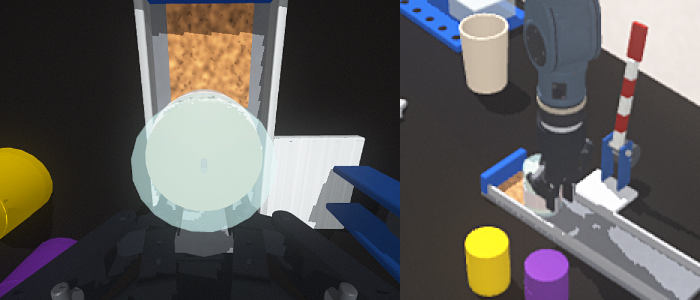

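The candle has passed under the raised barrier (side crop 630,90) and stands upright in front of the cork patch, in line with the lane (wrist 203,160). I'll go on more slowly across the cork.

Call:
move_arm:
  gripper: [-0.3, -0.3, -0.3, -0.3, -0.3, -0.3, -0.3, -0.3, -0.3, -0.3, -0.3, -0.3, -0.3, -0.3, -0.3, -0.3]
  slide:
    - [0.008, 0, 0]
    - [0.018, 0, 0]
    - [0.028, 0, 0]
    - [0.038, 0, 0]
    - [0.048, 0, 0]
    - [0.058, 0, 0]
    - [0.068, 0, 0]
    - [0.078, 0, 0]
    - [0.088, 0, 0]
    - [0.098, 0, 0]
    - [0.108, 0, 0]
    - [0.118, 0, 0]
    - [0.128, 0, 0]
    - [0.138, 0, 0]
    - [0.148, 0, 0]
    - [0.155, 0, 0]
  turn: [0, 0, 0, 0, 0, 0, 0, 0, 0, 0, 0, 0, 0, 0, 0, 0]

```text
time: 18.3
tool_pos: [0.5298, 0.0045, 0.0422]
ee_rot: [[-0.113, 0.994, -0.0], [0.994, 0.113, 0.0], [0.0, -0.0, -1.0]]
force: [0.3, -0.9, 0.8]
gripper_width: 0.0301
grip_force: 0.0
```

```bash
python3 -c "
from h import *
st();candle()"
```

```text
t 18.3 tcp [529.8   4.5  42.2] track [-3.2 60.  42.2] F [ 0.3 -0.9  0.8] Ft [ 0.2 -0.9] w 0.0301 yaw 96.5
candle 83 [-34. 104.  89.] [ 10. 134.  97.] [-13.7 119.4  93.6]
```

Call:
move_arm:
  gripper: [-0.3, -0.3, -0.3, -0.3, -0.3, -0.3]
  slide:
    - [0.005, 0, 0]
    - [0.01, 0, 0]
    - [0.014, 0, 0]
    - [0.018, 0, 0]
    - [0.021, 0, 0]
    - [0.022, 0, 0]
  turn: [0, 0, 0, 0, 0, 0]

```text
time: 19.1
tool_pos: [0.5291, 0.0109, 0.0422]
ee_rot: [[-0.113, 0.994, 0.0], [0.994, 0.113, -0.0], [-0.0, 0.0, -1.0]]
force: [0.3, -0.4, 1.4]
gripper_width: 0.0301
grip_force: 0.0
```

Call:
move_arm:
  gripper: [-0.3, -0.3, -0.3]
  slide:
    - [0.003, 0, 0]
    - [0.006, 0, 0]
    - [0.006, 0, 0]
  turn: [0, 0, 0]

```text
time: 19.48
tool_pos: [0.5288, 0.0127, 0.0422]
ee_rot: [[-0.113, 0.994, -0.0], [0.994, 0.113, 0.0], [0.0, -0.0, -1.0]]
force: [0.3, -1.0, 0.5]
gripper_width: 0.03
grip_force: 0.0
```

Call:
move_arm:
  gripper: [-0.3, -0.3, -0.3]
  slide:
    - [0.003, 0, 0]
    - [0.006, 0, 0]
    - [0.006, 0, 0]
  turn: [0, 0, 0]

```text
time: 19.85
tool_pos: [0.5289, 0.0141, 0.0424]
ee_rot: [[-0.113, 0.994, 0.0], [0.994, 0.113, -0.001], [-0.001, 0.0, -1.0]]
force: [-0.7, -3.2, 1.4]
gripper_width: 0.03
grip_force: 0.0
```

Call:
move_arm:
  gripper: [-0.3, -0.3, -0.3]
  slide:
    - [0.002, 0, 0]
    - [0.003, 0, 0]
    - [0.003, 0, 0]
  turn: [0, 0, 0]

```text
time: 20.23
tool_pos: [0.529, 0.0147, 0.0427]
ee_rot: [[-0.113, 0.994, 0.001], [0.994, 0.113, -0.001], [-0.001, 0.001, -1.0]]
force: [0.8, -4.8, 2.8]
gripper_width: 0.0297
grip_force: 0.0
```

The force rises to 4.8 N with hardly any travel, so the candle is against the stop. I'll back off slowly, go up, and check.

Call:
move_arm:
  gripper: [-0.3, -0.3, -0.3, -0.3, -0.3, -0.3, -0.3, -0.3, -0.3, -0.3, -0.3, -0.3, -0.3, -0.3]
  slide:
    - [-0.005, 0, 0]
    - [-0.015, 0, 0]
    - [-0.04, 0, 0]
    - [-0.08, 0, 0]
    - [-0.13, 0, 0]
    - [-0.2, 0, 0]
    - [-0.2, 0, -0.1]
    - [-0.2, 0, -0.25]
    - [-0.2, -0.05, -0.4]
    - [-0.2, -0.2, -0.55]
    - [-0.2, -0.35, -0.6]
    - [-0.2, -0.5, -0.6]
    - [-0.2, -0.6, -0.6]
    - [-0.2, -0.6, -0.6]
  turn: [0, 0, 0, 0, 0, 0, 0, 0, 0, 0, 0, 0, 0, 0]

```text
time: 21.98
tool_pos: [0.3555, -0.0654, 0.2227]
ee_rot: [[-0.111, 0.994, 0.001], [0.994, 0.111, -0.001], [-0.001, 0.001, -1.0]]
force: [0.4, 0.6, -0.7]
gripper_width: 0.0298
grip_force: 0.0
```

```bash
python3 -c "
from h import *
st();candle();gate()
save('side','s8');save('top','t8')
a=cv2.imread('pics/t8.png')[120:330,250:460];b=cv2.imread('pics/s8.png')[130:330,220:420]
cv2.imwrite('pics/c8.png',np.hstack([cv2.resize(a,(400,400),interpolation=3),cv2.resize(b,(400,400),interpolation=3)]))"
```

```text
t 21.98 tcp [355.5 -65.4 222.7] track [-184.3   10.3  222.7] F [ 0.4  0.6 -0.7] Ft [0.5 0.6] w 0.0298 yaw 96.4
candle 343 [-39.  78.  87.] [ 28. 135.  99.] [ -7.5 106.2  93.4]
gate deg [89.7 93.5 98. ] 46
```

View pics/c8.png

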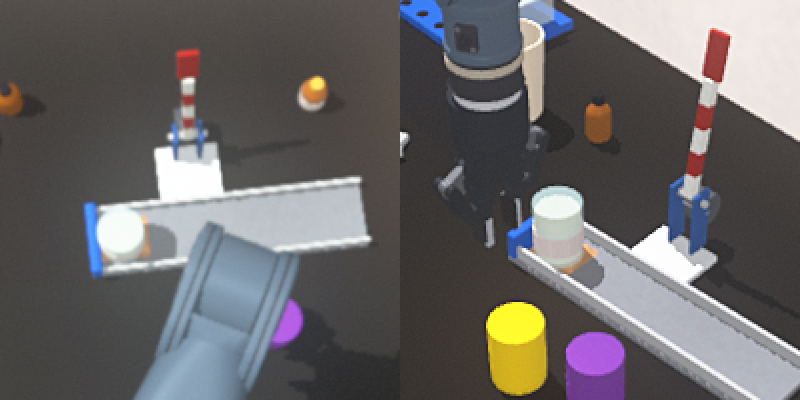

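The candle stands upright against the blue stop (top crop 122,235; side crop 557,230). The barrier is still raised and the robot is clear of everything. I'll hand it in.

```bash
python3 -c "
from h import *
print(workorder.job_done())"
```

```text
the job is handed in; nothing more can be done
None
```

The job is handed in: the barrier stays raised by itself, the candle rests upright against the blue end stop, and the arm finished clear of everything at about 22 s of the 64 s allowed; no verdict came back.

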